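# Unload the spring-ejector drill jig

## Task

Unload the drill jig without grasping anything: have one finger waiting just in front of the drilled block, press the catch's thumb pad down with the other fingertip so that the spring ejector pops the block out, and trap it on the waiting finger while the spring is still pushing. Then back that finger away so that the block eases out until the ejector has run its full travel, and leave the block lying flat and loose in the middle of the ledge, not slid off it. Do not pinch, lift or tip the block, and leave the two dowels and the wooden blank beside the jig where they lie.

Things in the scene. Friction and masses are not known exactly. Their poses are not given: they have to be found in the camera images.
- jig: Plywood drill jig bolted to the bench; it stands elsewhere and turned each run. Base board 18 mm thick, x -90 to +86, y -85 to +115 mm. Origin: on the bench top below the centre of the block's seat; z up; the block comes out along -x; +y is on the left looking along +x. Side fences x -14 to +30 mm, 55 mm high, with steel keepers 1 mm over the edges of the block's top. Waxed: friction about 0.25.
- block: Drilled cedar block 40 (x) x 100 (y) x 30 (z) mm, about 70 g, two dark 12 mm bores in its top. Origin: centre of its underside. Starts at jig x = 0, y = 0, square in the jig, underside 21 mm, top 51 mm above the bench, front face at jig x = -20 mm. Only the catch's nose holds it back; let go untrapped it leaves at over 1 m/s and slides off the ledge.
- catch_pad (a point): Centre of the top of the catch's ribbed steel thumb pad, 40 (x) x 22 (y) mm, at jig x = -33.5, y = +90, 47 mm above the bench: left of the ledge, a little ahead of the block's front face. Below it is only the base board (top 18 mm up). Pressed straight down it frees the block after 7 to 9 mm and stops after 11 mm; it takes about 4 to 6 N, tilts outwards, and springs back.
- catch_nose (a point): Lower end of the catch's nose, which hangs in front of the block's left corner: jig x = -30 to -21, y = +40 to +46 mm, reaching 5.5 mm below the block's top; it rises as the pad goes down. Catch arm and bracket beside it: x = -40 to -12, y = +40 to +82 mm, up to 58 mm above the bench. If the pad is let go over the popped block the nose rests lightly on its top: no harm.
- catch (a joint): Angle of the rocking catch, rad: 0 at rest, grows as the pad is pressed; block free at about 0.35, stop at 0.50.
- ejector (a joint): Travel of the spring ejector, m: 0 with the block seated, 0.030 fully out. Its aluminium plate pushes the block's rear face along the jig's -x with about 8 N at 0 and 4 N at 0.030; after that nothing pushes the block.
- ledge_end (a point): Middle of the front end of the ledge, on its top: jig x = -85 mm, 21 mm above the bench. The ledge is the steel plate, 100 mm wide (y -50 to +50), level with the block's seat and open ahead of the fences.
- leaf_top (a point): Highest point of the plywood leaf with two steel drill bushes, propped open behind the block: it leans back from jig x = +30 to +80 mm, 120 mm wide, and does not move. Rear wall and spring barrels stand below it.
- dowel_a: Bystander: round dowel 12 mm thick, 150 mm long, lying on the bench on the jig's right (-y) side. Origin: middle of its underside; its y runs along it.
- dowel_b: Bystander: round dowel 10 mm thick, 130 mm long, beside the other one. Origin: middle of its underside; its y runs along it.
- blank: Bystander: undrilled wooden blank 45 x 120 x 19 mm lying on the bench on the jig's left (+y) side. Origin: centre of its underside.
Mind the look-alikes: they are no part of the job. There is more than one size of the block; the job needs the largest.

How it is judged:
By the outcome, as a careful person would: the job done as asked, in the order asked, and still so for the second after the job is handed in, with the robot touching nothing.
It also fails if it takes over 38 s, if anything falls off the work surface, if the arm or the gripper's body presses on something with over 40 N, if the wrist force passes 120 N, or if a joint passes its speed limit or range.

## Robot

A 6-joint arm with a two-finger parallel gripper is mounted at the origin on the work surface; the furniture and walls round the work are solid. World frame = base frame: x ahead of the robot, y to its left, z up, the work surface at z = 0. Lengths are in m, angles in rad, forces in N, time in s.
With the tool pointing down it reaches from about 0.25 to 0.8 m from the base axis. Payload 8.5 kg.
Tool frame: the origin (TCP) lies midway between the tips of the shut fingers; the grasp point (between the pads) lies 19 mm behind it; z points along the fingers, y is the line along which they close (so a half turn about z gives the same grasp; the last joint's range is limited). The gripper opens to 85 mm and grips with 20 to 120 N. Pads are 22 mm wide; open, the fingers measure 114 mm over their backs; the gripper's body (76 mm by 85 mm) begins 54 mm behind the grasp point. The pads swing forward as they close: fully open they stand 13 mm farther back than shut.
Start: joints at [-1.155, 0.238, -0.013, 1.319, 0, 1.571], TCP at [0.212, -0.48, 0.231] pointing down, gripper open.
Joint ranges: [-2.66, 2.66], [-1.03, 1.9], [-1.14, 1.46], [-1.82, 2.27], [-1.45, 1.34], [-3.14, 3.14]. Speed limits (rad/s): [2.22, 2.22, 2.79, 3.14, 3.14, 3.14].

## Interface

Orientations are given as a rotation vector (axis times angle).
In Python, from bench import robot gives the robot as it stands.
- The arm moves only by the tool apply_moves, never from a script. Its argument "increments" is a list that holds one entry, the list of rows, each a list of 7 numbers: the turn, a rotation vector about the tool's x, y, z in degrees, then the shift along the tool's x, y, z in cm, then the gripper's target within -1 to 1 (shut at 1, half-way at 0, fully open at -1). A call has 1 to 8 rows; each row is the pose to reach, as a shift and turn from the pose commanded when the call began, along the tool's axes at that moment; what a row does not reach only later rows make up. A row lasts 1/10 s, in which the tool goes at most 50 mm and 8.59 degrees, less where a joint would pass 70% of its speed; a pose out of reach is approached as far as the arm can. A call with a gripper value outside its range is refused whole. The fingers move at their own pace and stop on an object; "newtons" is the grip in N (left out, the last holds). Time passes only in rows, so rows that repeat a pose let the fingers close. It gives the time, the measured TCP pose, the force, the opening and the grip force at its end, in the units of the state.
- robot.get_obs(): the state, without advancing time (a new reading comes with each control period).
- robot.capture(name): name is "scene" or "top" or "wrist"; returns a dict with "frame" (384x512x3 uint8, red, green, blue), "range_z" (384x512 float32, m along the optical axis (not along the pixel's ray), 0 where there is no reading), "fx", "fy", "cx", "cy" (pixels), "R" (3x3) and "t" (3): a world point X has camera coordinates R X + t. Camera axes: x right, y down, z forward; pixel columns grow to the right and rows downward; lengths in m; the calibration is good to about 2 mm. A picture is of the moment at which its call begins.
- robot.finish_job(): hands the job in; it is judged then, once.
The state is a dict: "time": time; "qpos": joint angles; "dq": joint speeds; "joint_efforts": joint torques, N m; "eef_pos": TCP position; "tool_rot": TCP orientation; "force": force on the tool from outside, world axes, zero at the start; "wrist_torque": the same for the moment, N m; "opening": finger opening in m; "gripper_force": force on a finger pad.
Only numpy, scipy, OpenCV 4.12 (cv2) and the standard library are available. Lean on these libraries where they do the work, as an engineer would, in place of code of your own. Each camera call takes 0.05 s, during which the arm holds its last target. There are 200 camera calls.

## Working session

There is one attempt and no reset: what is moved stays moved. The work goes in short steps, Python scripts to look and compute and a tool call to move; the robot and the scene stay as the last step left them, time stands still between calls to the robot, and variables do not carry over. Pictures are saved under pics/ and viewed, at most 10 in all, crops included, and the job is handed in when it is done.

Besides the shell and the picture viewer there is one more tool, called after "Emit:" as name(argument=value, ...) on one line, values as JSON. apply_moves: Moves the arm, as the interface text tells. Its arguments: {"type":"object","properties":{"increments":{"type":"array","items":{"type":"array","items":{"type":"array","items":{"type":"number"}}}},"newtons":{"type":"number"}},"required":["increments"]}

```bash
mkdir -p pics; ls; python3 - <<'E'
from bench import robot
import cv2,numpy as np,pickle
o=robot.get_obs();print({k:np.round(v,3) for k,v in o.items()})
for n in ("scene","top"):
    c=robot.capture(n);pickle.dump(c,open(n+'.pkl','wb'))
    cv2.imwrite(f'pics/{n}0.png',c['frame'][:,:,::-1])
    print(n,c['fx'],c['cx'],c['cy'],np.round(c['R'],3).tolist(),np.round(c['t'],3))
E
```

```text
pics
{'time': np.float64(0.0), 'qpos': array([-1.155,  0.239, -0.014,  1.319,  0.   ,  1.571]), 'dq': array([ 0.001,  0.   , -0.   , -0.   , -0.   ,  0.001]), 'joint_efforts': array([-0.0000e+00, -5.3878e+01,  3.4644e+01,  1.8000e-02,  0.0000e+00,
        0.0000e+00]), 'eef_pos': array([ 0.212, -0.48 ,  0.231]), 'tool_rot': array([-3.073, -0.648,  0.   ]), 'force': array([ 0.807, -0.462, -0.255]), 'wrist_torque': array([ 0.013,  0.008, -0.027]), 'gripper_force': np.float64(0.0), 'opening': np.float64(0.086)}
scene 422.95314904648 249.2334005085955 186.4375967005273 [[0.463, -0.886, -0.022], [-0.384, -0.179, -0.906], [0.799, 0.428, -0.423]] [-0.197  0.291  0.708]
top 389.48002016534963 258.5290612011247 195.8352238101721 [[0.025, -0.999, 0.022], [-0.996, -0.026, -0.081], [0.082, -0.019, -0.996]] [0.027 0.498 0.958]
```

View pics/top0.png

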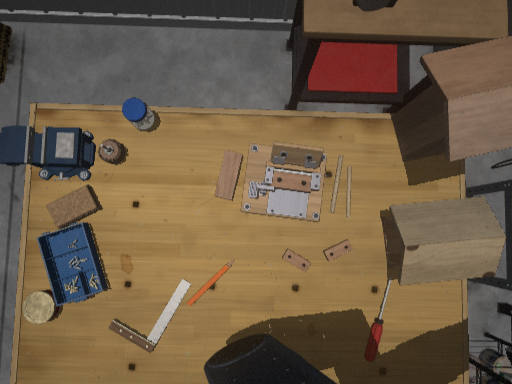

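View pics/scene0.png

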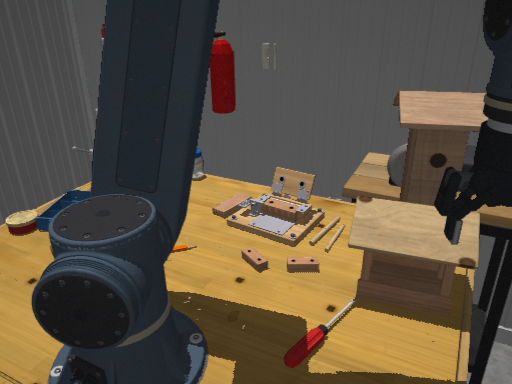

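The top view shows the jig around pixel (285,182) with a drilled block in it at (290,180). Two smaller drilled blocks lie at (296,259) and (338,249). The one seated in the jig behind the catch fits the description, and I'll confirm that in an enlarged crop.

```bash
cat > h.py <<'E'
import numpy as np,pickle,cv2
def ray(c,u,v,z):
    R,t=np.array(c['R']),np.array(c['t']); C=-R.T@t
    d=R.T@np.array([(u-c['cx'])/c['fx'],(v-c['cy'])/c['fy'],1.])
    return C+d*(z-C[2])/d[2]
def proj(c,X):
    p=np.array(c['R'])@np.array(X)+c['t']; return np.array([c['fx']*p[0]/p[2]+c['cx'],c['fy']*p[1]/p[2]+c['cy']])
E
python3 - <<'E'
from h import *
c=pickle.load(open('top.pkl','rb'))
f=c['frame'][135:230,210:360,::-1]
cv2.imwrite('pics/crop.png',cv2.resize(f,None,fx=5.3,fy=5.3,interpolation=cv2.INTER_CUBIC))
E
```

```text
(no output)
```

View pics/crop.png

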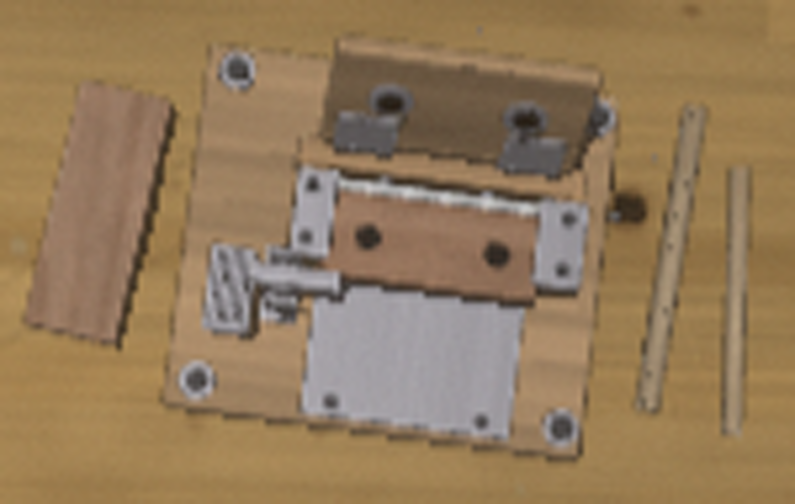

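The crop shows the drilled block with two bores at crop pixels (368,237) and (497,255), seated between the keepers. The ribbed thumb pad is at (230,288), with the ledge in front at (410,365). This is the largest of the three drilled blocks and the one held by the catch. Next I'll fit the jig pose.

```bash
cat >> h.py <<'E'
def fit(c,pts):
    J=np.array([p[0] for p in pts])/1000.; W=np.array([ray(c,*p[1],p[0][2]/1000.) for p in pts])
    a,b=J[:,:2]-J[:,:2].mean(0),W[:,:2]-W[:,:2].mean(0)
    th=np.arctan2((a[:,0]*b[:,1]-a[:,1]*b[:,0]).sum(),(a*b).sum())
    Rz=np.array([[np.cos(th),-np.sin(th)],[np.sin(th),np.cos(th)]])
    o=W[:,:2].mean(0)-Rz@J[:,:2].mean(0)
    print('res mm',np.round(((J[:,:2]@Rz.T+o)-W[:,:2])*1000,1).tolist())
    return th,o,Rz
E
python3 - <<'E'
from h import *
c=pickle.load(open('top.pkl','rb'))
P=[((-90,115,18),(165,403)),((-90,-85,18),(578,458)),((86,115,18),(210,45)),((-85,50,21),(303,412)),((-85,-50,21),(510,438)),((-33.5,90,47),(230,288))]
P=[(j,(210+(u+.5)/5.3-.5,135+(v+.5)/5.3-.5)) for j,(u,v) in P]
th,o,Rz=fit(c,P);print(np.degrees(th),o)
for u,v in((368,237),(497,255)):
  w=ray(c,210+u/5.3-.4,135+v/5.3-.4,.051)[:2];print('bore jig',Rz.T@(w-o)*1000)
for n,j in dict(pad=(-33.5,90),front=(-20,0),ledge=(-85,0)).items():print(n,Rz@(np.array(j)/1000)+o)
E
```

```text
res mm [[-1.2, 1.0], [-0.1, -1.7], [1.6, 0.1], [-0.0, 1.1], [-0.2, -0.3], [-0.0, -0.3]]
-5.7479379860736435 [ 0.53580571 -0.03906568]
bore jig [-2.41779399 30.16400648]
bore jig [ -3.13609443 -29.93456216]
pad [0.51148784 0.05383692]
front [ 0.51590626 -0.03706263]
ledge [ 0.45123308 -0.03055273]
```

```bash
cat >> h.py <<'E'
from scipy.spatial.transform import Rotation as Rot
def cloud(c):
    z=c['range_z'];v,u=np.mgrid[0:z.shape[0],0:z.shape[1]]
    P=np.stack([(u-c['cx'])/c['fx']*z,(v-c['cy'])/c['fy']*z,z],-1)-np.array(c['t'])
    return P@np.array(c['R']),z>0
def inc(o,Rt,p):
    R=Rot.from_rotvec(o['tool_rot']);return np.degrees((R.inv()*Rt).as_rotvec()),R.inv().apply(p-o['eef_pos'])*100
E
python3 - <<'E'
from h import *
from bench import robot
c=pickle.load(open('top.pkl','rb'));X,m=cloud(c)
for n,(u0,u1,v0,v1) in dict(house=(380,512,195,290),house2=(385,512,30,165),leaf=(270,325,140,168)).items():
    Q=X[v0:v1,u0:u1][m[v0:v1,u0:u1]];Q=Q[(Q[:,2]>.03)&(Q[:,2]<.6)];print(n,np.round(np.percentile(Q,[1,99],axis=0),3).tolist())
print('block top z',np.median(X[178:183,283:300,2]),'pad',np.median(X[187:192,251:255,2]))
th=np.radians(-5.75);o=np.array([.5358,-.0391]);Rz=Rot.from_euler('z',th)
Rt=Rz*Rot.from_matrix(np.diag([1,-1,-1.]))
s=robot.get_obs()
for p in ([.25,-.25,.26],[*( (Rz.apply([-.045,.03,0])[:2]+o)),.20]):print(p,*[np.round(a,2) for a in inc(s,Rt,np.array(p))])
E
```

```text
house [[0.31, -0.475, 0.047], [0.492, -0.257, 0.19]]
house2 [[0.559, -0.41, 0.041], [0.775, -0.259, 0.344]]
leaf [[0.567, -0.101, 0.049], [0.613, 0.013, 0.123]]
block top z 0.051886816018685236 pad 0.04814652427580299
[0.25, -0.25, 0.26] [-7.000e-02  2.000e-02  2.958e+01] [ 12.77 -19.5   -2.9 ]
[np.float64(0.4940320585270713), np.float64(-0.004742481679929224), 0.2] [-7.000e-02  2.000e-02  2.958e+01] [ 45.   -32.07   3.12]
```

Emit:
apply_moves(increments=[[[0, 0, 4, 4, -5, -3, -1], [0, 0, 8, 8, -10, -4, -1], [0, 0, 12, 12, -16, -4, -1], [0, 0, 16, 15, -20, -4, -1], [0, 0, 20, 20, -22, -4, -1], [0, 0, 24, 24, -24, -3, -1], [0, 0, 28, 28, -26, -2, -1], [0, 0, 29.6, 32, -28, -1, -1]]])

```text
time: 0.9
eef_pos: [0.3672, -0.1252, 0.2491]
tool_rot: [3.137, -0.163, 0.002]
force: [0.6, -0.9, 0.5]
opening: 0.0856
gripper_force: 0.0
```

```bash
cat > goto.py <<'E'
import sys
from h import *
from bench import robot
# args: jig x,y (mm) of TCP, z mm, roll deg ; optional th ox oy from pose.txt
th,ox,oy=np.loadtxt('pose.txt')
def goal(jx,jy,z,roll=0):
    Rz=Rot.from_euler('z',th)
    Rt=Rz*Rot.from_euler('x',roll,degrees=True)*Rot.from_matrix(np.diag([1,-1,-1.]))
    return Rt,np.r_[Rz.apply([jx/1e3,jy/1e3,0])[:2]+[ox,oy],z/1e3]
if __name__=='__main__':
    s=robot.get_obs();a,b=inc(s,*goal(*map(float,sys.argv[1:])))
    print(np.round(a,2),np.round(b,2),'t',s['time'],'f',np.round(s['force'],1),'pos',np.round(s['eef_pos'],4),s['opening'])
E
echo "-0.10036 0.5358 -0.0391" > pose.txt; python3 goto.py -50 30 200 0
```

```text
[ 0.02 -0.07 -0.18] [ 10.86 -13.29   4.92] t 0.9 f [ 0.6 -0.9  0.5] pos [ 0.3672 -0.1252  0.2491] 0.08560960716642739
```

Emit:
apply_moves(increments=[[[0, 0, 0, 3, -4, 1.5, -1], [0, 0, 0, 6, -8, 3, -1], [0, 0, 0, 9, -11, 4, -1], [0, 0, 0, 10.9, -13.3, 4.9, -1], [0, 0, 0, 10.9, -13.3, 4.9, -1]]])

```text
time: 1.4
eef_pos: [0.4882, -0.0272, 0.198]
tool_rot: [-3.121, 0.104, 0.003]
force: [-0.3, 0.1, 0.0]
opening: 0.0854
gripper_force: 0.0
```

```bash
python3 - <<'E'
from h import *
from bench import robot
c=robot.capture('wrist');pickle.dump(c,open('w1.pkl','wb'));cv2.imwrite('pics/w1.png',c['frame'][:,:,::-1])
s=robot.get_obs();print(s['eef_pos'],Rot.from_rotvec(s['tool_rot']).as_matrix().round(3).tolist(),-np.array(c['R']).T@c['t'])
from goto import goal
for j in ((-33.5,90,47),(-85,50,21),(-85,-50,21),(-90,115,18),(-20,-50,51)):
    p=goal(*j)[1];print(j,proj(c,p).round(0))
E
```

```text
[ 0.48684154 -0.02791398  0.19874624] [[0.998, -0.068, -0.002], [-0.068, -0.998, 0.019], [-0.003, -0.019, -1.0]] [ 0.56020328 -0.03456667  0.33990614]
(-33.5, 90, 47) [188. 158.]
(-85, 50, 21) [226. 196.]
(-85, -50, 21) [306. 199.]
(-90, 115, 18) [176. 197.]
(-20, -50, 51) [315. 152.]
```

View pics/w1.png

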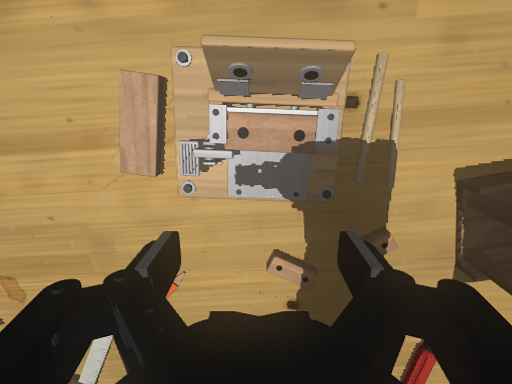

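The wrist view shows the pad at about (189,158), the ledge front corners at about (228,196) and (308,199), and the block at (270,132). These agree with the fitted pose within about 2 px. The arm is still settling, so I'll move on and take a closer look.

Emit:
apply_moves(increments=[[[0, 0, 0, 0, 0, 0, -1], [0, 0, 0, 0, 0, 0, -1], [0, 0, 0, 0, 0, 0, -1]]])

```text
time: 1.75
eef_pos: [0.4863, -0.0291, 0.2006]
tool_rot: [-3.121, 0.11, -0.002]
force: [0.4, -0.7, 0.3]
opening: 0.0853
gripper_force: 0.0
```

```bash
python3 goto.py -70 43 120 0
```

```text
[-1.06 -0.02  1.71] [-1.87 -3.71  8.13] t 1.75 f [ 0.4 -0.7  0.3] pos [ 0.4863 -0.0291  0.2006] 0.0853058033516214
```

Emit:
apply_moves(increments=[[[-0.5, 0, 1, -1, -2, 3, -1], [-1.1, 0, 1.7, -1.9, -3.7, 6, -1], [-1.1, 0, 1.7, -1.9, -3.7, 8.1, -1], [-1.1, 0, 1.7, -1.9, -3.7, 8.1, -1], [-1.1, 0, 1.7, -1.9, -3.7, 8.1, -1], [-1.1, 0, 1.7, -1.9, -3.7, 8.1, -1]]])

```text
time: 2.35
eef_pos: [0.4696, -0.0202, 0.1211]
tool_rot: [-3.115, 0.091, -0.003]
force: [-0.1, 0.7, 0.5]
opening: 0.0858
gripper_force: 0.0
```

```bash
python3 - <<'E'
from h import *
from bench import robot
c=robot.capture('wrist');pickle.dump(c,open('w2.pkl','wb'));cv2.imwrite('pics/w2.png',cv2.resize(c['frame'][:,:,::-1],(800,600),interpolation=cv2.INTER_CUBIC))
from goto import goal
for j in ((-33.5,90,47),(-85,50,21),(-85,-50,21),(-90,115,18),(-20,-50,51),(0,30,51),(0,-30,51)):
    p=goal(*j)[1];print(j,(proj(c,p)*1.5625).round(0))
E
python3 goto.py -70 43 120 0
```

```text
(-33.5, 90, 47) [263. 238.]
(-85, 50, 21) [346. 317.]
(-85, -50, 21) [508. 325.]
(-90, 115, 18) [244. 318.]
(-20, -50, 51) [535. 225.]
(0, 30, 51) [377. 177.]
(0, -30, 51) [500. 182.]
[-1.42 -0.05  2.42] [-0.1  -3.08  0.19] t 2.4 f [ 0.3 -0.3  0.2] pos [ 0.4697 -0.0202  0.1211] 0.08532347043129644
```

View pics/w2.png

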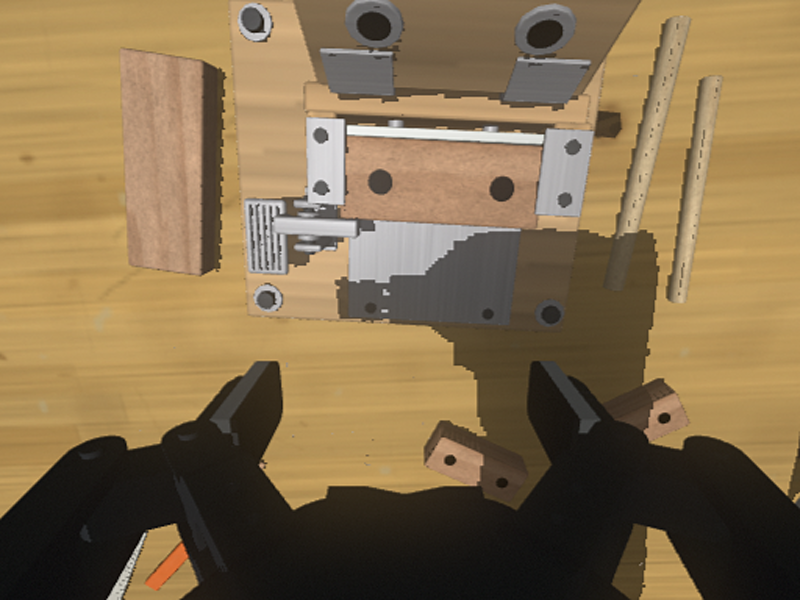

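```bash
python3 - <<'E'
from h import *
from bench import robot
c=pickle.load(open('w2.pkl','rb'))
P=[((-33.5,90,47),(267,236)),((-85,50,21),(348,318)),((-85,-50,21),(510,325)),((-90,115,18),(247,316)),((0,30,51),(380,182)),((0,-30,51),(501,188)),((-20,-50,51),(533,228))]
th,o,_=fit(c,[(j,((u+.5)/1.5625-.5,(v+.5)/1.5625-.5)) for j,(u,v) in P]);print(np.degrees(th),o)
s=robot.get_obs();print(s['qpos'].round(3),s['dq'].round(3),s['joint_efforts'].round(1),Rot.from_rotvec(s['tool_rot']).as_matrix().round(3).tolist())
E
```

```text
res mm [[-1.0, 1.3], [0.2, 0.4], [-1.3, 0.5], [-1.1, 1.4], [1.8, -0.4], [1.5, -0.8], [-0.1, -2.3]]
-6.245635578036408 [ 0.53497831 -0.04043637]
[-0.059  0.211 -0.346  1.013  0.025  3.141] [ 0.001  0.001 -0.005 -0.005  0.     0.   ] [ -0.  -47.8  30.8   0.    0.1   0. ] [[0.998, -0.058, 0.003], [-0.058, -0.998, 0.025], [0.001, -0.025, -1.0]]
```

```bash
sed -i 's/np.diag(\[1,-1,-1.\])/np.diag([-1,1,-1.])/' goto.py; echo "-0.1065 0.5351 -0.0404" > pose.txt
```

Emit:
apply_moves(increments=[[[0, 0, -8.5, 0, 0, -2, -1], [0, 0, -17, 0, 0, -4, -1], [0, 0, -25.5, 0, 0, -4, -1], [0, 0, -34, 0, 0, -4, -1], [0, 0, -42.5, 0, 0, -4, -1], [0, 0, -51, 0, 0, -4, -1], [0, 0, -59.5, 0, 0, -4, -1], [0, 0, -68, 0, 0, -4, -1]]])

```text
time: 3.2
eef_pos: [0.4693, -0.021, 0.1608]
tool_rot: [-2.632, -1.678, -0.024]
force: [-0.4, 0.6, -0.8]
opening: 0.0856
gripper_force: 0.0
```

Emit:
apply_moves(increments=[[[0, 0, -8.5, 0, 0, 0, -1], [0, 0, -17, 0, 0, 0, -1], [0, 0, -25.5, 0, 0, 0, -1], [0, 0, -34, 0, 0, 0, -1], [0, 0, -42.5, 0, 0, 0, -1], [0, 0, -51, 0, 0, 0, -1], [0, 0, -59.5, 0, 0, 0, -1], [0, 0, -68, 0, 0, 0, -1]]])

```text
time: 4.0
eef_pos: [0.4693, -0.021, 0.1608]
tool_rot: [-1.249, -2.874, -0.037]
force: [0.2, 0.7, -0.0]
opening: 0.0854
gripper_force: 0.0
```

```bash
python3 goto.py -70 43 130 0
```

```text
[  1.35  -0.53 -40.86] [2.15 2.1  3.15] t 4.0 f [ 0.2  0.7 -0. ] pos [ 0.4693 -0.021   0.1608] 0.08541647046432746
```

Emit:
apply_moves(increments=[[[0, 0, -8.5, 1, 1, 1, -1], [0.5, 0, -17, 2, 2, 2, -1], [1, -0.5, -25.5, 2.15, 2.1, 3.15, -1], [1.3, -0.5, -34, 2.15, 2.1, 3.15, -1], [1.35, -0.5, -40.9, 2.15, 2.1, 3.15, -1], [1.35, -0.5, -40.9, 2.15, 2.1, 3.15, -1], [1.35, -0.5, -40.9, 2.15, 2.1, 3.15, -1]]])

```text
time: 4.7
eef_pos: [0.47, 0.0099, 0.1296]
tool_rot: [-0.181, -3.135, -0.001]
force: [0.3, 0.3, -0.3]
opening: 0.0853
gripper_force: 0.0
```

```bash
python3 goto.py -70 43 130 0;python3 goto.py -40 44 60 5;  python3 - <<'E'
from h import *
from bench import robot
c=robot.capture('wrist');pickle.dump(c,open('w3.pkl','wb'));cv2.imwrite('pics/w3.png',cv2.resize(c['frame'][:,:,::-1],(800,600),interpolation=cv2.INTER_CUBIC))
from goto import goal
for j in ((-33.5,90,47),(-85,50,21),(-85,-50,21),(-90,115,18),(-20,-50,51),(0,30,51),(0,-30,51)):
    p=goal(*j)[1];print(j,(proj(c,p)*1.5625).round(0))
E
```

```text
[ 0.02 -0.07 -0.52] [-0.01 -0.01 -0.04] t 4.7 f [ 0.3  0.3 -0.3] pos [0.47   0.0099 0.1296] 0.08533051709677666
[-4.98 -0.05 -0.52] [-3.02  0.12  6.96] t 4.7 f [ 0.3  0.3 -0.3] pos [0.47   0.0099 0.1296] 0.08533051709677666
(-33.5, 90, 47) [484. 359.]
(-85, 50, 21) [415. 265.]
(-85, -50, 21) [253. 266.]
(-90, 115, 18) [520. 255.]
(-20, -50, 51) [247. 385.]
(0, 30, 51) [383. 414.]
(0, -30, 51) [284. 414.]
```

View pics/w3.png

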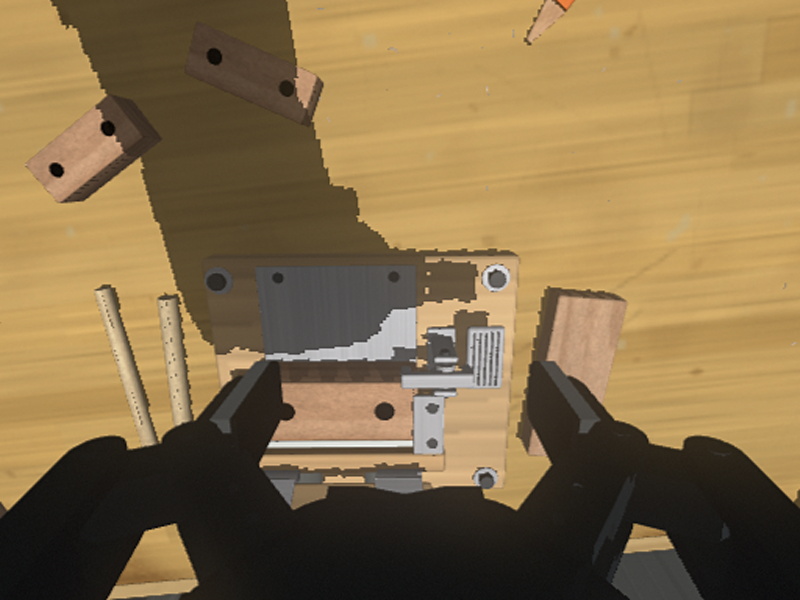

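The wrist view shows the pad at (485,357), the ledge corners at (416,265) and (257,266), and the bores at (384,411) and (286,412). All agree with the pose within 1–2 mm. I'll descend ahead of the block with a 5° roll so the waiting finger hangs lower.

Emit:
apply_moves(increments=[[[-2, 0, -0.5, -1, 0.1, 2, -1], [-5, 0, -0.5, -2, 0.1, 4, -1], [-5, 0, -0.5, -3, 0.15, 6, -1], [-5, 0, -0.5, -3, 0.15, 7, -1], [-5, 0, -0.5, -3, 0.15, 7, -1], [-5, 0, -0.5, -3, 0.15, 7, -1]]])

```text
time: 5.35
eef_pos: [0.499, 0.0082, 0.0593]
tool_rot: [0.163, 3.132, 0.137]
force: [0.2, 0.1, 0.3]
opening: 0.0853
gripper_force: 0.0
```

```bash
python3 goto.py -40 44.5 36 5; python3 goto.py -36 44.5 34 5;
```

```text
[ 0.   -0.15  0.15] [-0.11 -0.2   2.32] t 5.35 f [0.2 0.1 0.3] pos [0.499  0.0082 0.0593] 0.08525284107677188
[ 0.   -0.15  0.15] [-0.51 -0.22  2.52] t 5.35 f [0.2 0.1 0.3] pos [0.499  0.0082 0.0593] 0.08525284107677188
```

Emit:
apply_moves(increments=[[[0, -0.1, 0.1, 0, -0.2, 1, -1], [0, -0.1, 0.1, 0, -0.2, 1.8, -1], [0, -0.1, 0.1, 0, -0.2, 2.3, -1], [0, -0.1, 0.1, 0, -0.2, 2.3, -1]]])

```text
time: 5.75
eef_pos: [0.4986, 0.0082, 0.0351]
tool_rot: [0.165, 3.132, 0.137]
force: [-0.1, 0.7, 0.4]
opening: 0.0854
gripper_force: 0.0
```

```bash
python3 goto.py -36 44.5 34 5; python3 - <<'E'
from h import *
from bench import robot
c=robot.capture('wrist');d=robot.capture('scene')
a=c['frame'][150:384,100:412,::-1];b=d['frame'][130:260,190:363,::-1]
a=cv2.resize(a,(400,300));b=cv2.resize(b,(400,300),interpolation=cv2.INTER_CUBIC)
cv2.imwrite('pics/w4.png',cv2.resize(np.vstack([a,b]),None,fx=1,fy=1))
E
```

```text
[ 0.   -0.11  0.08] [-0.54 -0.    0.1 ] t 5.75 f [-0.1  0.7  0.4] pos [0.4986 0.0082 0.0351] 0.08543407459180948
```

View pics/w4.png

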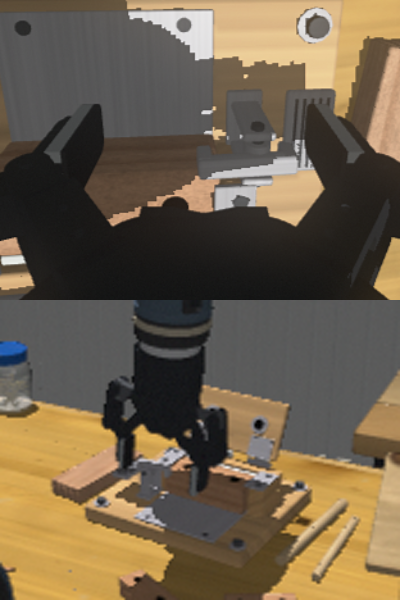

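The wrist view shows the pad finger over the ribbed pad at crop pixel (320,105) and the waiting finger near the block's front edge at (85,130). The scene view agrees. I'll probe toward the block's face in small steps.

Emit:
apply_moves(increments=[[[0, 0, 0, -0.1, 0, 0.1, -1], [0, 0, 0, -0.2, 0, 0.1, -1], [0, 0, 0, -0.3, 0, 0.1, -1], [0, 0, 0, -0.4, 0, 0.1, -1], [0, 0, 0, -0.4, 0, 0.1, -1]]])

```text
time: 6.35
eef_pos: [0.5035, 0.0077, 0.0349]
tool_rot: [0.165, 3.13, 0.137]
force: [0.4, -0.6, 0.2]
opening: 0.0854
gripper_force: 0.0
```

Emit:
apply_moves(increments=[[[0, 0, 0, -0.1, 0, 0, -1], [0, 0, 0, -0.1, 0, 0, -1]]])

```text
time: 6.55
eef_pos: [0.5044, 0.0076, 0.0348]
tool_rot: [0.165, 3.13, 0.137]
force: [0.1, -0.6, 0.5]
opening: 0.0855
gripper_force: 0.0
```

Emit:
apply_moves(increments=[[[0, 0, 0, -0.1, 0, 0, -1], [0, 0, 0, -0.1, 0, 0, -1]]])

```text
time: 6.75
eef_pos: [0.5054, 0.0075, 0.0348]
tool_rot: [0.164, 3.13, 0.137]
force: [0.2, 0.1, 0.1]
opening: 0.0856
gripper_force: 0.0
```

```bash
python3 goto.py -34 44.5 34 5
```

```text
[ 0.01 -0.03  0.09] [-0.06 -0.01  0.08] t 6.75 f [0.2 0.1 0.1] pos [0.5054 0.0075 0.0348] 0.08555136475620907
```

Emit:
apply_moves(increments=[[[0, 0, 0, -0.1, 0, 0, -1], [0, 0, 0, -0.1, 0, 0, -1]]])

```text
time: 6.95
eef_pos: [0.5064, 0.0074, 0.0348]
tool_rot: [0.164, 3.13, 0.137]
force: [0.8, -0.2, 0.2]
opening: 0.0855
gripper_force: 0.0
```

Emit:
apply_moves(increments=[[[0, 0, 0, -0.1, 0, 0, -1], [0, 0, 0, -0.1, 0, 0, -1]]])

```text
time: 7.15
eef_pos: [0.5074, 0.0073, 0.0348]
tool_rot: [0.164, 3.13, 0.137]
force: [-0.0, -0.2, -0.3]
opening: 0.0855
gripper_force: 0.0
```

Emit:
apply_moves(increments=[[[0, 0, 0, -0.1, 0, 0, -1], [0, 0, 0, -0.1, 0, 0, -1]]])

```text
time: 7.35
eef_pos: [0.5079, 0.0072, 0.0347]
tool_rot: [0.165, 3.131, 0.137]
force: [-2.2, 0.0, 0.6]
opening: 0.0858
gripper_force: 0.9
```

Contact with the block's front face came at TCP x ≈ 0.508, reading −2.2 N. I'll back off 1.5 mm so the finger waits there, then press the pad straight down.

Emit:
apply_moves(increments=[[[0, 0, 0, 0.15, 0, 0, -1], [0, 0, 0, 0.15, 0, 0, -1], [0, 0, 0, 0.15, -0.02, 0.2, -1], [0, 0, 0, 0.15, -0.04, 0.4, -1], [0, 0, 0, 0.15, -0.06, 0.6, -1], [0, 0, 0, 0.15, -0.06, 0.6, -1]]])

```text
time: 7.95
eef_pos: [0.5068, 0.0073, 0.0286]
tool_rot: [0.165, 3.13, 0.137]
force: [-0.1, 0.1, 1.9]
opening: 0.0854
gripper_force: 0.9
```

Emit:
apply_moves(increments=[[[0, 0, 0, 0, -0.01, 0.1, -1], [0, 0, 0, 0, -0.02, 0.2, -1], [0, 0, 0, 0, -0.02, 0.2, -1]]])

```text
time: 8.25
eef_pos: [0.5069, 0.0072, 0.0268]
tool_rot: [0.165, 3.13, 0.137]
force: [-0.5, -0.9, 3.1]
opening: 0.0856
gripper_force: 1.5
```

Emit:
apply_moves(increments=[[[0, 0, 0, 0, -0.01, 0.1, -1], [0, 0, 0, 0, -0.02, 0.2, -1], [0, 0, 0, 0, -0.02, 0.2, -1]]])

```text
time: 8.55
eef_pos: [0.5067, 0.0073, 0.0247]
tool_rot: [0.165, 3.13, 0.137]
force: [0.3, -0.6, 3.5]
opening: 0.0853
gripper_force: 2.2
```

Emit:
apply_moves(increments=[[[0, 0, 0, 0, -0.01, 0.1, -1], [0, 0, 0, 0, -0.02, 0.2, -1], [0, 0, 0, 0, -0.02, 0.2, -1]]])

```text
time: 8.85
eef_pos: [0.5049, 0.0073, 0.0222]
tool_rot: [0.165, 3.133, 0.137]
force: [-5.1, 0.0, 5.6]
opening: 0.0856
gripper_force: 4.8
```

Emit:
apply_moves(increments=[[[0, 0, 0, 0, -0.01, 0.1, -1], [0, 0, 0, 0, -0.01, 0.15, -1], [0, 0, 0, 0, -0.01, 0.15, -1]]])

```text
time: 9.15
eef_pos: [0.5048, 0.0073, 0.0208]
tool_rot: [0.165, 3.134, 0.137]
force: [-5.4, -0.4, 6.8]
opening: 0.0855
gripper_force: 4.9
```

The block has popped and is trapped on the waiting finger, with Fx around −5 N. I'll ease it out slowly.

Emit:
apply_moves(increments=[[[0, 0, 0, 0.15, 0, 0, -1], [0, 0, 0, 0.3, 0, 0, -1], [0, 0, 0, 0.5, 0, 0, -1], [0, 0, 0, 0.7, 0, 0, -1], [0, 0, 0, 0.9, 0, 0, -1], [0, 0, 0, 1.1, 0, 0, -1], [0, 0, 0, 1.2, 0, 0, -1]]])

```text
time: 9.85
eef_pos: [0.4938, 0.0086, 0.0209]
tool_rot: [0.165, 3.132, 0.137]
force: [-4.6, -1.1, 1.7]
opening: 0.0851
gripper_force: 4.4
```

Emit:
apply_moves(increments=[[[0, 0, 0, 0.15, 0, 0, -1], [0, 0, 0, 0.3, 0, 0, -1], [0, 0, 0, 0.45, 0, 0, -1], [0, 0, 0, 0.6, 0, 0, -1], [0, 0, 0, 0.75, 0, 0, -1], [0, 0, 0, 0.85, 0, 0, -1]]])

```text
time: 10.45
eef_pos: [0.4863, 0.0095, 0.0213]
tool_rot: [0.164, 3.13, 0.137]
force: [-2.1, 0.9, 0.1]
opening: 0.0854
gripper_force: 3.8
```

```bash
python3 goto.py -61 44.5 21 5
```

```text
[ 0.01 -0.03  0.09] [0.72 0.01 0.03] t 10.45 f [-2.1  0.9  0.1] pos [0.4863 0.0095 0.0213] 0.0853732096992798
```

Emit:
apply_moves(increments=[[[0, 0, 0, 0.1, 0, 0, -1], [0, 0, 0, 0.2, 0, 0, -1], [0, 0, 0, 0.3, 0, 0, -1], [0, 0, 0, 0.4, 0, 0, -1], [0, 0, 0, 0.5, 0, 0, -1], [0, 0, 0, 0.5, 0, 0, -1]]])

```text
time: 11.05
eef_pos: [0.4813, 0.01, 0.0213]
tool_rot: [0.164, 3.13, 0.137]
force: [-3.2, 0.3, 1.2]
opening: 0.0854
gripper_force: 3.6
```

```bash
python3 - <<'E'
from h import *
from bench import robot
c=robot.capture('wrist');d=robot.capture('scene')
a=c['frame'][150:384,100:412,::-1];b=d['frame'][150:260,215:361,::-1]
a=cv2.resize(a,(400,300));b=cv2.resize(b,(400,300),interpolation=cv2.INTER_CUBIC)
cv2.imwrite('pics/w5.png',np.vstack([a,b]))
E
```

```text
(no output)
```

View pics/w5.png

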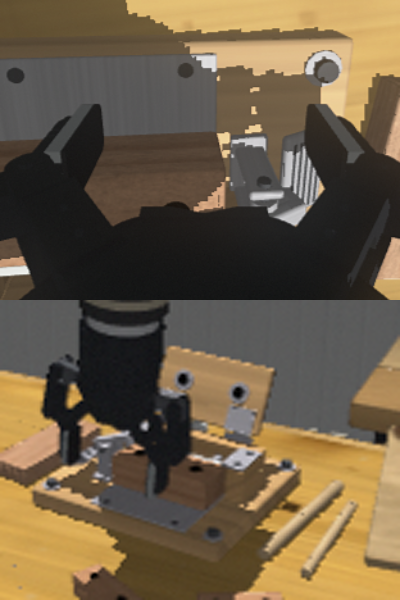

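The block is trapped squarely on the finger with its front edge at crop row 135. The pad is still held down at (300,170), and the push is still about 3 N. I'll ease back the last few millimetres.

Emit:
apply_moves(increments=[[[0, 0, 0, 0.1, 0, 0, -1], [0, 0, 0, 0.2, 0, 0, -1], [0, 0, 0, 0.2, 0, 0, -1]]])

```text
time: 11.45
eef_pos: [0.4792, 0.0102, 0.0212]
tool_rot: [0.164, 3.13, 0.137]
force: [-2.7, 0.5, 1.7]
opening: 0.0857
gripper_force: 3.4
```

Emit:
apply_moves(increments=[[[0, 0, 0, 0.1, 0, 0, -1], [0, 0, 0, 0.15, 0, 0, -1], [0, 0, 0, 0.15, 0, 0, -1]]])

```text
time: 11.75
eef_pos: [0.479, 0.0104, 0.0217]
tool_rot: [0.164, 3.128, 0.137]
force: [1.7, 1.4, 2.7]
opening: 0.0854
gripper_force: 1.3
```

Emit:
apply_moves(increments=[[[0, 0, 0, 0.1, 0, 0, -1], [0, 0, 0, 0.15, 0, 0, -1], [0, 0, 0, 0.15, 0, 0, -1]]])

```text
time: 12.05
eef_pos: [0.4757, 0.0103, 0.021]
tool_rot: [0.165, 3.131, 0.136]
force: [-0.4, 0.3, 0.5]
opening: 0.0853
gripper_force: 0.5
```

The push is gone and the ejector is at full travel. I'll back clear of the block, then lift away.

Emit:
apply_moves(increments=[[[0, 0, 0, 0.2, 0, 0, -1], [0, 0, 0, 0.4, 0, 0, -1], [0, 0, 0, 0.6, 0, 0, -1], [0, 0, 0, 0.9, 0, 0, -1], [0, 0, 0, 1.2, 0, 0, -1], [0, 0, 0, 1.2, 0, 0, -1]]])

```text
time: 12.65
eef_pos: [0.4639, 0.0118, 0.0212]
tool_rot: [0.165, 3.131, 0.137]
force: [0.3, -0.2, 0.3]
opening: 0.0855
gripper_force: 0.0
```

Emit:
apply_moves(increments=[[[0, 0, 0, 0, 0.1, -1, -1], [0, 0, 0, 0, 0.2, -2.5, -1], [0, 0, 0, 0, 0.4, -5, -1], [0, 0, 0, 1, 0.7, -8, -1], [0, 0, 0, 2, 1, -12, -1], [0, 0, 0, 2, 1, -12, -1], [0, 0, 0, 2, 1, -12, -1]]])

```text
time: 13.35
eef_pos: [0.4453, 0.0133, 0.1431]
tool_rot: [0.164, 3.127, 0.137]
force: [0.1, 0.9, -0.1]
opening: 0.0855
gripper_force: 0.0
```

```bash
python3 - <<'E'
from h import *
from bench import robot
c=robot.capture('wrist');d=robot.capture('scene');t=robot.capture('top')
pickle.dump((c,d,t),open('end.pkl','wb'))
a=cv2.resize(c['frame'][:,:,::-1],(512,384));b=cv2.resize(d['frame'][150:260,215:361,::-1],(288,216),interpolation=cv2.INTER_CUBIC)
e=cv2.resize(t['frame'][130:230,210:343,::-1],(288,216),interpolation=cv2.INTER_CUBIC)
r=np.vstack([b,e]);a=np.vstack([a,np.zeros((48,512,3),np.uint8)])
cv2.imwrite('pics/w6.png',np.hstack([a,r]))
print(robot.get_obs()['force'],robot.get_obs()['time'])
E
```

```text
[ 0.59706631  0.78709335 -0.27305732] 13.5
```

View pics/w6.png

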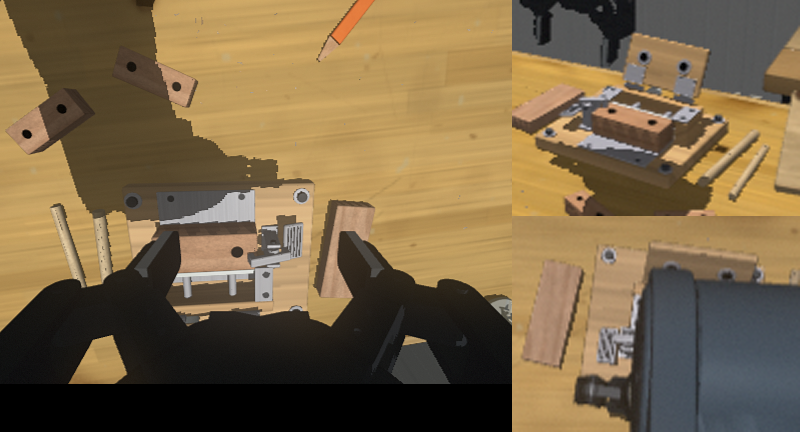

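```bash
python3 - <<'E'
from h import *
from goto import goal,th,ox,oy
c,d,t=pickle.load(open('end.pkl','rb'))
w=ray(c,237,252,.051)[:2]-[ox,oy];print('bore jig',Rot.from_euler('z',-th).apply([*w,0])*1000)
for p in((160,222),(255,222),(165,233),(257,236)):
  w=ray(c,*p,.051)[:2]-[ox,oy];print(Rot.from_euler('z',-th).apply([*w,0])*1000)
X,m=cloud(c);print('top z',[round(float(X[v,u,2]),4) for u,v in((190,245),(190,262),(215,250),(245,240),(250,262))])
E
```

```text
bore jig [-30.80106873  30.7279957    0.        ]
[-65.19925211 -39.20542097   0.        ]
[-62.01524491  48.44006846   0.        ]
[-53.93691392 -35.78383012   0.        ]
[-47.24926778  50.35718317   0.        ]
top z [0.0511, 0.0503, 0.0496, 0.0508, 0.0618]
```

The block lies flat (top at about 50–51 mm) and square at jig x ≈ −30 mm with the ejector out. The dowels and the blank are where they were, and the robot is clear, so I'm handing in.

```bash
python3 -c "
from bench import robot
print(robot.finish_job())"
```

```text
the job is handed in; nothing more can be done
None
```

The block was popped, trapped on the waiting finger and eased out about 30 mm until the ejector stopped pushing; it lies flat and loose on the ledge, the dowels and blank are untouched, and I handed the job in at about 13.5 s.

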